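# Hot-air nozzles in order of size on the repair mat

### The arm

A 6-joint arm with a two-finger parallel gripper is mounted at the origin on the work surface. World frame = base frame: x ahead of the robot, y to its left, z up, the work surface at z = 0. Lengths are in mm, angles in rad, forces in N, time in s.
With the tool pointing down it reaches from about 275 to 1000 mm from the base axis. Payload 8.4 kg.
Tool frame: the origin (TCP) lies at the very end of the fingers, on their centre line; the grasp point (between the pads) lies 19 mm behind it; y points along the fingers, x is the direction in which the jaws open and shut, and the axes are right-handed (so a half turn about y gives the same grasp; the last joint's range is limited). The gripper opens to 85 mm and grips with 20 to 120 N. Pads are 22 mm wide; open, the fingers measure 114 mm over their backs; the gripper's body (76 mm by 85 mm) begins 54 mm behind the grasp point. The pads swing forward as they close: fully open they stand 13 mm farther back than shut.
Start: joints at [1.309, 0.353, 1.633, -0, 1.155, -0.002], TCP at [160.553, 604.029, 231.281] pointing down, gripper open.
Joint ranges: [-2.63, 2.63], [-0.92, 2.1], [0.06, 2.66], [-1.3, 4.44], [0, 2.69], [-3.02, 3.02]. Speed limits (rad/s): [2.22, 2.22, 2.79, 3.14, 3.14, 3.14].

### API

Orientations are given as [roll, pitch, yaw] about the fixed x, y, z axes, in that order (R = Rz(yaw) Ry(pitch) Rx(roll)).
In Python, from rig import r gives the robot as it stands.
- The arm moves only by the tool servo_tool, never from a script. Its argument "motion" is a list of rows, each a list of 7 numbers: the opening, from -1 (shut) to 1 (fully open), then the shift along the tool's x, y, z in m, then the turn, a rotation vector about the tool's x, y, z in units of 10 degrees (1.0 is 10 degrees). A call has 1 to 12 rows; each row is the pose to reach, as a shift and turn from the pose commanded when the call began, along the tool's axes at that moment; what a row does not reach only later rows make up. A row lasts 1/8 s, in which the tool goes at most 62.5 mm and 10.7 degrees, less where a joint would pass 70% of its speed; a pose out of reach is approached as far as the arm can. A call with a gripper value outside its range is refused whole. The fingers move at their own pace and stop on an object; "grip_force" is the grip in N (left out, the last holds). Time passes only in rows, so rows that repeat a pose let the fingers close. It gives the time, the measured TCP pose, the force and the opening at its end, in the units of the state.
- r.sense(): the state, without advancing time (a new reading comes with each control period).
- r.grab_frame(name): name is "side" or "top" or "wrist"; returns the picture (420x560x3 uint8, red, green, blue); there is no depth.
- r.calibration(name): a dict with "fx", "fy", "cx", "cy" (pixels), "R" (3x3) and "t" (3): a world point X has camera coordinates R X + t; the wrist camera has in their place "mount" (4x4, takes a point from camera to tool coordinates, whose origin is the TCP and whose axes are the tool frame's). Camera axes: x right, y down, z forward; pixel columns grow to the right and rows downward; lengths in mm; the calibration is good to about 2 mm. A picture is of the moment at which its call begins: read the wrist's pose just before it. calibration takes no time and is no camera call.
- r.sign_off(): hands the job in, once; it reports no verdict.
The state is a dict: "clock": time; "qpos": joint angles; "qvel": joint speeds; "joint_efforts": joint torques, N m; "eef_pos": TCP position; "tcp_rot": TCP orientation; "contact_force": force on the tool from outside, world axes, zero at the start; "wrist_torque": the same for the moment, N m; "opening": opening from 0.0 (shut) to 1.0 (fully open).
Only numpy, scipy, OpenCV 4.12 (cv2) and the standard library are available. Lean on these libraries where they do the work, as an engineer would, in place of code of your own. Each camera call takes 0.05 s, during which the arm holds its last target. There are 200 camera calls.

### The job

Stand the four hot-air nozzles upright on the four marks of the blue mat, one on each mark and well centred, in order of the size of their square mouths: the smallest on the red mark, then growing along the row to the largest on the yellow mark. Let go of them all and leave the flux jar and the solder spool where they are.

Things in the scene. Friction and masses are not known exactly. Their poses are not given: they have to be found in the camera images.
- nozzle_26: The smallest of four steel hot-air nozzles, loose, about 50 g, standing on its square mouth: a block 26 x 26 mm, 16 mm high, then a short cone, then from 23 to 65 mm height an upright round tube 22 mm in diameter, to grip it by (black bore on top). Origin: centre of the underside; z up along the tube, x and y square to the block. Starts on the bench (z = 0), nearer the robot than the mat, at any yaw.
- nozzle_37: The second smallest of four steel hot-air nozzles, loose, about 65 g, standing on its square mouth: a block 37 x 37 mm, 16 mm high, then a short cone, then from 23 to 65 mm height an upright round tube 22 mm in diameter, to grip it by (black bore on top). Origin: centre of the underside; z up along the tube, x and y square to the block. Starts on the bench (z = 0), nearer the robot than the mat, at any yaw.
- nozzle_48: The second largest of four steel hot-air nozzles, loose, about 80 g, standing on its square mouth: a block 48 x 48 mm, 16 mm high, then a short cone, then from 23 to 65 mm height an upright round tube 22 mm in diameter, to grip it by (black bore on top). Origin: centre of the underside; z up along the tube, x and y square to the block. Starts on the bench (z = 0), nearer the robot than the mat, at any yaw.
- nozzle_59: The largest of four steel hot-air nozzles, loose, about 100 g, standing on its square mouth: a block 59 x 59 mm, 16 mm high, then a short cone, then from 23 to 65 mm height an upright round tube 22 mm in diameter, to grip it by (black bore on top). Origin: centre of the underside; z up along the tube, x and y square to the block. Starts on the bench (z = 0), nearer the robot than the mat, at any yaw.
- mark_red: The red mark, at one end of the row (either end). Flat round print 70 mm in diameter, fixed on the blue mat, one of four in a straight row 85 mm from centre to centre. Origin: its centre, on the mat's top, 4 mm above the bench; a nozzle placed here stands at that height. 
- mark_mid_a: One of the two alike inner marks, white with a black rim; either may be the one next to the red mark. Flat round print 70 mm in diameter, fixed on the blue mat, one of four in a straight row 85 mm from centre to centre. Origin: its centre, on the mat's top, 4 mm above the bench; a nozzle placed here stands at that height. 
- mark_mid_b: One of the two alike inner marks, white with a black rim; either may be the one next to the red mark. Flat round print 70 mm in diameter, fixed on the blue mat, one of four in a straight row 85 mm from centre to centre. Origin: its centre, on the mat's top, 4 mm above the bench; a nozzle placed here stands at that height. 
- mark_yellow: The yellow mark, at the end of the row opposite to the red one. Flat round print 70 mm in diameter, fixed on the blue mat, one of four in a straight row 85 mm from centre to centre. Origin: its centre, on the mat's top, 4 mm above the bench; a nozzle placed here stands at that height. Beyond the row, 47 mm from its centre line, the mat has ridges 4 mm high.
- flux_jar: Bystander, loose: amber jar with black lid, 52 mm in diameter, 55 mm tall, at the left of the work (+y). Origin: centre of its underside. Not to be disturbed.
- solder_spool: Bystander, loose: spool with orange flanges 60 mm in diameter, 45 mm tall, standing on end at the right of the work (-y). Origin: centre of its underside. Not to be disturbed.
There are look-alikes about, which are no part of the job. What is shaped like the nozzle_37 but green is not meant.

How it is judged:
By the outcome, as a careful person would: the job done as asked, in the order asked, and still so for the second after the job is handed in, with the robot touching nothing.
It also fails if it takes over 90 s, if anything falls off the work surface, if the arm or the gripper's body presses on something with over 40 N, if the wrist force passes 120 N, or if a joint passes its speed limit or range.

## Working session

There is one attempt and no reset: what is moved stays moved. The work goes in short steps, Python scripts to look and compute and a tool call to move; the robot and the scene stay as the last step left them, time stands still between calls to the robot, and variables do not carry over. Pictures are saved under pics/ and viewed, on a budget of 14 in all, crops included, one or two more only if the job needs it, and the job is handed in when it is done.

Besides the shell and the picture viewer there is one more tool, called after ">>>" as a command line: name --pt "numbers of a row" for each row, then --argument value for the rest. servo_tool: Moves the arm, as the interface text tells. Its arguments: {"type":"object","properties":{"motion":{"type":"array","items":{"type":"array","items":{"type":"number"}}},"grip_force":{"type":"number"}},"required":["motion"]}

```bash
ls; mkdir -p pics
python3 - <<'E'
from rig import r
import cv2
print(r.sense())
for n in("top","side","wrist"):
    print(n,r.calibration(n))
    cv2.imwrite(f"pics/{n}0.png",r.grab_frame(n)[:,:,::-1])
E
```

```text
pics
{'clock': 0.0, 'qpos': array([ 1.30861758e+00,  3.53661203e-01,  1.63415866e+00,  1.54068848e-05,
        1.15519984e+00, -2.37893568e-03]), 'qvel': array([-0.0004345 ,  0.00015754,  0.00016754,  0.0010332 , -0.00166125,
       -0.00054727]), 'joint_efforts': array([ 4.32937741e-04, -6.05246902e+01, -3.42071164e+01,  1.17306822e-04,
        9.28144902e-03, -5.56058495e-06]), 'eef_pos': array([160.40962791, 603.55573306, 230.54303757]), 'tcp_rot': array([-1.57077885e+00,  1.42700800e-03,  1.31099029e+00]), 'contact_force': array([-0.31429372,  0.24236595,  0.11656771]), 'wrist_torque': array([ 0.0340422 , -0.02492608, -0.01038049]), 'opening': 1.0022617124222806}
top {'fx': 382.94404515769816, 'fy': 382.94404515769816, 'cx': 272.0138275260281, 'cy': 213.52334637208116, 'R': array([[-0.00214987, -0.99967768, -0.02529634],
       [-0.98566784,  0.00638549, -0.16857678],
       [ 0.16868398,  0.02457137, -0.98536387]]), 't': array([ 23.3708835 , 526.22405239, 797.82240718])}
side {'fx': 511.57683545304036, 'fy': 511.57683545304036, 'cx': 279.7632752665797, 'cy': 205.20087130257892, 'R': array([[ 0.99874431, -0.05006817,  0.00172939],
       [-0.02725108, -0.57191448, -0.81986048],
       [ 0.04203798,  0.81878386, -0.57256074]]), 't': array([-532.70328696,   50.07192993, 1321.68806125])}
wrist {'fx': 324.19714736746784, 'fy': 324.19714736746784, 'cx': 276.65209188194797, 'cy': 207.66785231901625, 'mount': array([[ 9.99999652e-01, -8.05575178e-04,  2.18225816e-04,
         4.74258934e-02],
       [-4.61696095e-04, -3.16123424e-01,  9.48717960e-01,
        -1.41894640e+02],
       [-6.95277348e-04, -9.48717730e-01, -3.16123685e-01,
         8.15789606e+01],
       [ 0.00000000e+00,  0.00000000e+00,  0.00000000e+00,
         1.00000000e+00]])}
```

View pics/top0.png

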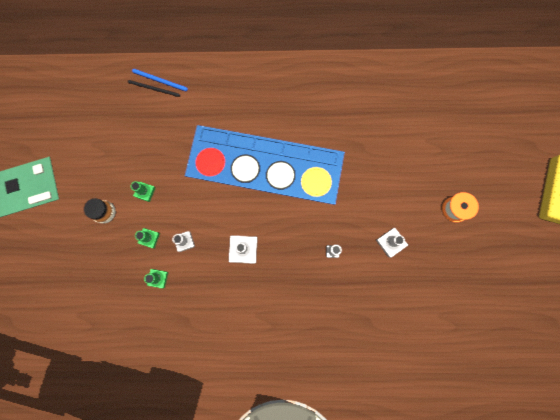

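View pics/side0.png

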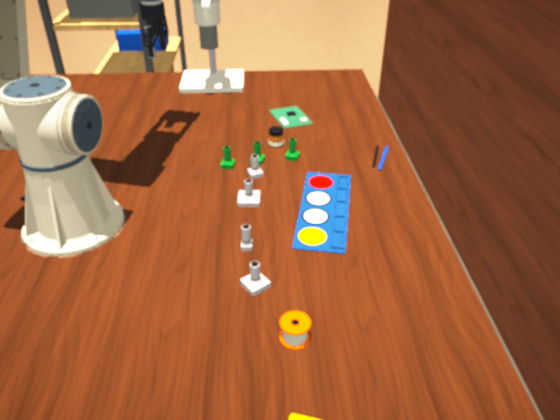

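```bash
cat > h.py <<'E'
import numpy as np, cv2
from rig import r
from scipy.spatial.transform import Rotation as Ro
def cam(name,s=None):
    c=r.calibration(name)
    if name=="wrist":
        s=s or r.sense(); T=np.eye(4)
        T[:3,:3]=Ro.from_euler('xyz',s['tcp_rot']).as_matrix(); T[:3,3]=s['eef_pos']
        M=T@c['mount']; c['R']=M[:3,:3].T; c['t']=-c['R']@M[:3,3]
    return c
def ray(c,u,v,z):
    d=c['R'].T@np.array([(u-c['cx'])/c['fx'],(v-c['cy'])/c['fy'],1]); o=-c['R'].T@c['t']
    return o+d*(z-o[2])/d[2]
def proj(c,X):
    p=c['R']@X+c['t']; return np.array([c['fx']*p[0]/p[2]+c['cx'],c['fy']*p[1]/p[2]+c['cy']])
def blobs(m,amin):
    n,l,st,ce=cv2.connectedComponentsWithStats(m.astype(np.uint8))
    return [(l==i,st[i],ce[i]) for i in range(1,n) if st[i,4]>=amin]
E
python3 - <<'E'
from h import *
im=cv2.imread("pics/top0.png"); c=cam("top")
h,s,v=cv2.split(cv2.cvtColor(im,cv2.COLOR_BGR2HSV))
for nm,m,z,a in(("white",(s<60)&(v>110),16,60),("red",((h<4)|(h>176))&(s>220)&(v>150),4,200),("yel",(h>24)&(h<34)&(s>180)&(v>150),4,200)):
    for b,st,ce in blobs(m,a):
        if nm=="white" and (ce[1]>350 or ce[0]<60): continue
        P=[ray(c,*p,z)[:2] for p in np.argwhere(b)[:,::-1]]
        rc=cv2.minAreaRect(np.float32(P))
        print(nm,ce.round(1),st[4],ray(c,*ce,z).round(1),"rect",np.round(rc[0],1),np.round(rc[1],1),round(rc[2],1))
big=cv2.resize(im[220:290,120:420],None,fx=2.6,fy=2.6,interpolation=cv2.INTER_CUBIC)
cv2.imwrite("pics/crop1.png",big)
E
```

```text
white [244.8 168.1] 590 [639.1  85.   16. ] rect [639.3  84.7] [64.4 63.1] 46.2
white [280.2 174.7] 607 [622.4   2.7  16. ] rect [622.5   2.5] [63.4 64.7] 45.7
white [391.6 242.5] 491 [ 464.  -244.9   16. ] rect [ 465.1 -246.1] [50.6 53.2] 34.7
white [183.6 241.2] 287 [469.  222.1  16. ] rect [469.5 224.6] [40.8 43.4] 20.1
white [242.7 249.2] 711 [450.3  87.9  16. ] rect [449.9  88.3] [60.9 60.5] 89.7
white [333.1 251.1] 163 [ 445.4 -114.3   16. ] rect [ 445.6 -115.1] [33.7 26.7] 89.7
```

View pics/crop1.png

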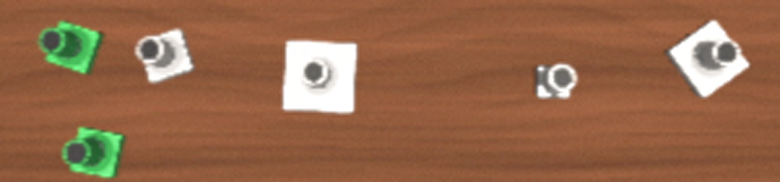

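The four steel nozzles in the top view are at (183,241), about 37–41 mm, so nozzle_37. (243,249) is 60 mm, so nozzle_59. (333,251) is about 27 mm, so nozzle_26. (392,242) is about 51 mm, so nozzle_48. The green ones at (142,190), (147,238) and (155,278) are look-alikes. The crop confirms this. I'll start with nozzle_37 and turn the tool to yaw 0.

>>> servo_tool --pt "0.3 -0.29 0.07 -0.4 0 7.51 0" --pt "0.3 -0.29 0.07 -0.4 0 7.51 0" --pt "0.3 -0.29 0.07 -0.4 0 7.51 0" --pt "0.3 -0.29 0.07 -0.4 0 7.51 0" --pt "0.3 -0.29 0.07 -0.4 0 7.51 0" --pt "0.3 -0.29 0.07 -0.4 0 7.51 0" --pt "0.3 -0.29 0.07 -0.4 0 7.51 0" --pt "0.3 -0.29 0.07 -0.4 0 7.51 0" --pt "0.3 -0.29 0.07 -0.4 0 7.51 0" --pt "0.3 -0.29 0.07 -0.4 0 7.51 0" --pt "0.3 -0.29 0.07 -0.4 0 7.51 0" --pt "0.3 -0.29 0.07 -0.4 0 7.51 0" --grip_force 40

```text
clock: 1.65
eef_pos: [472.0, 222.1, 161.5]
tcp_rot: [-1.571, -0.0, 0.002]
contact_force: [-0.6, 0.0, 0.3]
opening: 0.651
```

```bash
cat > look.py <<'E'
import sys
from h import *
s=r.sense(); im=r.grab_frame("wrist")[:,:,::-1].copy(); cv2.imwrite(f"pics/{sys.argv[1]}.png",im)
import pickle; pickle.dump(s,open(f"pics/{sys.argv[1]}.pkl","wb"))
print({k:np.round(s[k],3) for k in("clock","eef_pos","tcp_rot","opening","contact_force","qpos")})
E
python3 look.py w1
```

```text
{'clock': np.float64(1.65), 'eef_pos': array([472.043, 222.1  , 161.49 ]), 'tcp_rot': array([-1.571, -0.   ,  0.002]), 'opening': np.float64(0.651), 'contact_force': array([-0.642,  0.02 ,  0.316]), 'qpos': array([0.437, 0.276, 1.919, 0.   , 0.946, 0.434])}
```

View pics/w1.png

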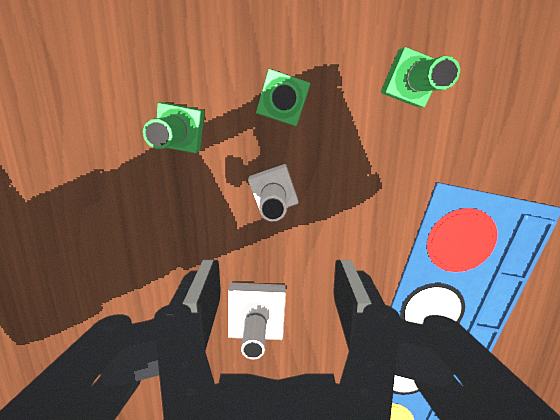

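The picture shows nozzle_37 in shadow with its bore at (272,208), nozzle_59 with its bore at (253,349), three green look-alikes above, and red mark at (462,239). Next I measure these.

```bash
cat > meas.py <<'E'
import sys,pickle
from h import *
# usage: meas.py pic u v [u v ...] : bore centres (z=65 or arg) near the given pixels
n=sys.argv[1]; z=float(sys.argv[2]); im=cv2.imread(f"pics/{n}.png"); s=pickle.load(open(f"pics/{n}.pkl","rb")); c=cam("wrist",s)
g=cv2.cvtColor(im,cv2.COLOR_BGR2GRAY); h,sa,v=cv2.split(cv2.cvtColor(im,cv2.COLOR_BGR2HSV))
a=list(map(int,sys.argv[3:]))
for u,w in zip(a[::2],a[1::2]):
    l=cv2.connectedComponents((g<75).astype(np.uint8))[1]; b=l==l[w,u]
    p=np.argwhere(b)[:,::-1].mean(0)+.0
    print("bore",p.round(1),b.sum(),ray(c,*p,z).round(1))
for nm,m in(("red",((h<8)|(h>172))&(sa>170)&(v>130)),("yel",(h>22)&(h<35)&(sa>150)&(v>120)),("white",(sa<40)&(v>200))):
    for b,st,ce in blobs(m,500):
        k=max(cv2.findContours(b.astype(np.uint8),0,1)[0],key=len); H=cv2.convexHull(k)[:,0]
        P=np.float32([ray(c,*q,4)[:2] for q in H]); e=cv2.fitEllipse(P) if len(P)>5 else None
        print(nm,ce.round(0),st[:4],e and (np.round(e[0],1),np.round(e[1],1)))
E
python3 meas.py w1 65 272 208 253 349
python3 - <<'E'
from h import *
# top view marks, z=4
im=cv2.imread("pics/top0.png"); c=cam("top"); h,s,v=cv2.split(cv2.cvtColor(im,cv2.COLOR_BGR2HSV))
for nm,m in(("red",((h<8)|(h>172))&(s>170)&(v>130)),("yel",(h>22)&(h<35)&(s>150)&(v>120)),("wh",(s<60)&(v>150))):
    for b,st,ce in blobs(m,450):
        P=[ray(c,*q,4)[:2] for q in np.argwhere(b)[:,::-1]]
        print(nm,ce.round(1),st[4],np.mean(P,0).round(1))
E
```

```text
bore [272.3 208.4] 338 [468.4 223.6  65. ]
bore [252.6 349.7] 184 [450.1  88.5  65. ]
white [433. 305.] [405 287  56  37] (array([641.9,  89.5]), array([50.8, 62. ]))
white [255. 311.] [228 290  58  50] (array([448.5,  79.4]), array([76.2, 87.9]))
red [209.8 161.5] 578 [659.7 169.6]
yel [551.9 192.7] 894 [ 577.9 -618.5]
wh [244.9 168.1] 542 [642.7  86. ]
wh [280.2 174.7] 557 [625.9   2.8]
wh [242.7 249.3] 698 [451.3  89.1]
wh [284.5 413.1] 822 [104.1  -3.4]
```

>>> servo_tool --pt "0.3 -0.0035 0.06 0.0015 0 0 0" --pt "0.3 -0.0035 0.11 0.0015 0 0 0" --pt "0.3 -0.0035 0.13 0.0015 0 0 0" --pt "0.3 -0.0035 0.13 0.0015 0 0 0" --pt "-1 -0.0035 0.13 0.0015 0 0 0" --pt "-1 -0.0035 0.13 0.0015 0 0 0" --pt "-1 -0.0035 0.13 0.0015 0 0 0" --pt "-1 -0.0035 0.13 0.0015 0 0 0" --pt "-1 -0.0035 0.13 0.0015 0 0 0" --pt "-1 -0.0035 0.13 0.0015 0 0 0"

```text
clock: 2.95
eef_pos: [470.0, 223.0, 32.5]
tcp_rot: [-1.57, -0.002, 0.0]
contact_force: [-1.4, 0.3, 7.6]
opening: 0.242
```

>>> servo_tool --pt "-1 0 -0.06 0 0 0 0" --pt "-1 0 -0.1 0 0 0 0" --pt "-1 0.173 -0.1 -0.137 0 0 0" --pt "-1 0.173 -0.1 -0.137 0 0 0" --pt "-1 0.173 -0.1 -0.137 0 0 0" --pt "-1 0.173 -0.1 -0.137 0 0 0" --pt "-1 0.173 -0.1 -0.137 0 0 0" --pt "-1 0.173 -0.1 -0.137 0 0 0" --pt "-1 0.173 -0.1 -0.137 0 0 0" --pt "-1 0.173 -0.1 -0.137 0 0 0"

```text
clock: 4.2
eef_pos: [641.6, 86.3, 131.5]
tcp_rot: [-1.571, 0.0, 0.001]
contact_force: [-0.5, 0.4, -0.4]
opening: 0.242
```

```bash
python3 look.py w2; python3 meas.py w2 65
```

```text
{'clock': np.float64(4.2), 'eef_pos': array([641.573,  86.335, 131.486]), 'tcp_rot': array([-1.571e+00,  0.000e+00,  1.000e-03]), 'opening': np.float64(0.242), 'contact_force': array([-0.493,  0.369, -0.41 ]), 'qpos': array([0.131, 0.49 , 1.665, 0.   , 0.987, 0.13 ])}
red [299. 105.] [255  70  88  73] (array([658.8, 165.9]), array([60.9, 70.4]))
white [276. 193.] [242 166  69  56] (array([641.3,  85.9]), array([59. , 59.5]))
```

View pics/w2.png

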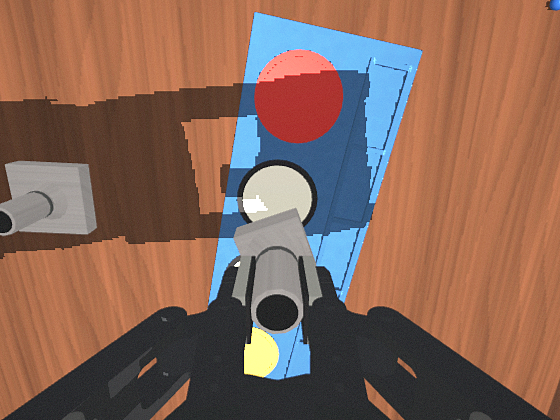

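```bash
cat > marks.py <<'E'
import sys,pickle
from h import *
n=sys.argv[1]; im=cv2.imread(f"pics/{n}.png"); c=cam("wrist",pickle.load(open(f"pics/{n}.pkl","rb")))
h,s,v=cv2.split(cv2.cvtColor(im,cv2.COLOR_BGR2HSV))
for nm,m in(("red",((h<6)|(h>172))&(s>100)&(v>90)),("yel",(h>22)&(h<36)&(s>80)&(v>120)),("white",(s<70)&(v>150))):
    for b,st,ce in blobs(m,900):
        k=max(cv2.findContours(b.astype(np.uint8),0,1)[0],key=len)[:,0]
        P=np.array([ray(c,*q,4)[:2] for q in k])
        # robust circle fit, radius free
        from scipy.optimize import least_squares
        o=least_squares(lambda x:np.hypot(*(P-x[:2]).T)-x[2],[*P.mean(0),33],loss="soft_l1",f_scale=.7)
        print(nm,ce.round(0),st.tolist(),"circle",o.x.round(1),"med res",np.median(abs(np.hypot(*(P-o.x[:2]).T)-o.x[2])).round(2))
E
python3 marks.py w2
python3 - <<'E'
from h import *
import pickle
c=cam("wrist",pickle.load(open("pics/w2.pkl","rb"))); print(ray(c,277,312,164))
E
```

```text
red [298.  96.] [254, 50, 89, 93, 6485] circle [658.2 169.1  34.4] med res 0.18
yel [260. 354.] [244, 327, 35, 51, 1265] circle [623.2 -82.7  23. ] med res 3.79
white [ 51. 195.] [5, 163, 83, 71, 3597] circle [443.4  86.6  31.4] med res 4.87
white [275. 211.] [233, 166, 79, 93, 5010] circle [635.6  75.8  35.6] med res 7.97
white [277. 285.] [251, 250, 52, 84, 1841] circle [643.1 -11.3  35.8] med res 6.42
[641.24608233  87.48142134 164.        ]
```

>>> servo_tool --pt "-1 0 0.05 -0.0012 0 0 0" --pt "-1 0 0.085 -0.0012 0 0 0" --pt "-1 0 0.095 -0.0012 0 0 0" --pt "-1 0 0.095 -0.0012 0 0 0" --pt "-1 0 0.095 -0.0012 0 0 0" --pt "0.2 0 0.095 -0.0012 0 0 0" --pt "0.2 0 0.095 -0.0012 0 0 0" --pt "0.2 0 0.095 -0.0012 0 0 0" --pt "0.2 0 0.095 -0.0012 0 0 0" --pt "0.2 0 0.05 -0.0012 0 0 0" --pt "0.2 0 0 -0.0012 0 0 0" --pt "0.2 0 -0.03 -0.0012 0 0 0"

```text
clock: 5.75
eef_pos: [643.1, 84.5, 163.9]
tcp_rot: [-1.57, -0.003, 0.0]
contact_force: [0.8, -0.0, -0.0]
opening: 0.601
```

>>> servo_tool --pt "0.2 -0.192 0 0.004 0 0 0" --pt "0.2 -0.192 0 0.004 0 0 0" --pt "0.2 -0.192 0 0.004 0 0 0" --pt "0.2 -0.192 0 0.004 0 0 0" --pt "0.2 -0.192 0 0.004 0 0 0" --pt "0.2 -0.192 0 0.004 0 0 0" --pt "0.2 -0.192 0 0.004 0 0 0"

```text
clock: 6.62
eef_pos: [451.3, 88.3, 161.2]
tcp_rot: [-1.571, -0.0, -0.0]
contact_force: [-0.7, -0.1, -0.2]
opening: 0.599
```

```bash
python3 look.py w3; python3 meas.py w3 65 272 209|grep bore; python3 marks.py w3
```

```text
{'clock': np.float64(6.625), 'eef_pos': array([451.258,  88.324, 161.227]), 'tcp_rot': array([-1.571, -0.   , -0.   ]), 'opening': np.float64(0.599), 'contact_force': array([-0.662, -0.117, -0.248]), 'qpos': array([ 0.19 ,  0.185,  2.044, -0.   ,  0.913,  0.19 ])}
bore [275.3 210.4] 336 [449.9  88.2  65. ]
red [513.  99.] [472, 57, 83, 85, 5264] circle [658.1 169.   34.6] med res 0.21
white [276. 189.] [244, 158, 66, 66, 3473] circle [450.   86.2  33.9] med res 2.79
white [481. 195.] [444, 161, 96, 69, 2886] circle [644.5  84.6  31.7] med res 5.07
white [444. 269.] [415, 243, 60, 53, 2422] circle [624.9   2.   30.1] med res 0.27
```

View pics/w3.png

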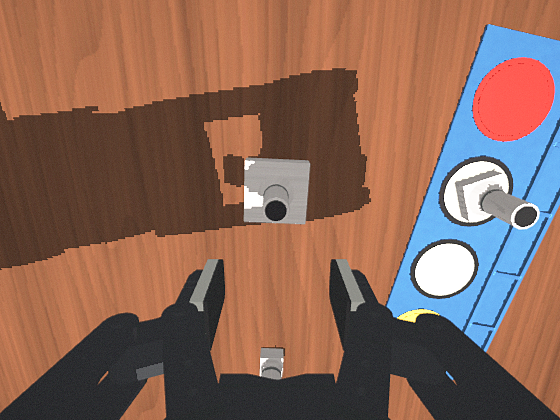

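nozzle_37 stands on its mark with its bore at (525,216), and nozzle_59's bore is under the gripper at (275,210). The free mark, second from yellow, is at (624.9, 2.0).

>>> servo_tool --pt "0.2 -0.001 0.06 0 0 0 0" --pt "0.2 -0.001 0.11 0 0 0 0" --pt "0.2 -0.001 0.13 0 0 0 0" --pt "0.2 -0.001 0.13 0 0 0 0" --pt "-1 -0.001 0.13 0 0 0 0" --pt "-1 -0.001 0.13 0 0 0 0" --pt "-1 -0.001 0.13 0 0 0 0" --pt "-1 -0.001 0.13 0 0 0 0" --pt "-1 -0.001 0.13 0 0 0 0"

```text
clock: 7.8
eef_pos: [450.4, 88.5, 32.4]
tcp_rot: [-1.57, -0.003, 0.0]
contact_force: [0.7, -0.6, 7.6]
opening: 0.245
```

```bash
python3 meas.py w3 69 525 216|grep bore
```

```text
bore [525.3 216.2] 327 [642.   84.7  69. ]
```

>>> servo_tool --pt "-1 0 -0.06 0 0 0 0" --pt "-1 0 -0.1 0 0 0 0" --pt "-1 0.158 -0.1 -0.17 0 0 0" --pt "-1 0.158 -0.1 -0.17 0 0 0" --pt "-1 0.158 -0.1 -0.17 0 0 0" --pt "-1 0.158 -0.1 -0.17 0 0 0" --pt "-1 0.158 -0.1 -0.17 0 0 0" --pt "-1 0.158 -0.1 -0.17 0 0 0" --pt "-1 0.158 -0.1 -0.17 0 0 0" --pt "-1 0.158 -0.1 -0.17 0 0 0"

```text
clock: 9.05
eef_pos: [606.7, -80.8, 131.5]
tcp_rot: [-1.571, 0.0, 0.001]
contact_force: [0.4, -0.2, -1.9]
opening: 0.247
```

```bash
python3 look.py w4; python3 marks.py w4;python3 meas.py w4 163.5 277 312|grep bore
```

```text
{'clock': np.float64(9.05), 'eef_pos': array([606.698, -80.824, 131.464]), 'tcp_rot': array([-1.571e+00,  0.000e+00,  1.000e-03]), 'opening': np.float64(0.247), 'contact_force': array([ 0.372, -0.176, -1.855]), 'qpos': array([-0.135,  0.441,  1.746,  0.   ,  0.954, -0.136])}
white [300.  96.] [262, 56, 76, 80, 4836] circle [624.6   2.6  29.6] med res 0.21
white [277. 232.] [223, 204, 113, 70, 5578] circle [ 604.6 -117.9   46.1] med res 8.56
bore [276.5 314.2] 1176 [606.2 -81.1 163.5]
```

View pics/w4.png

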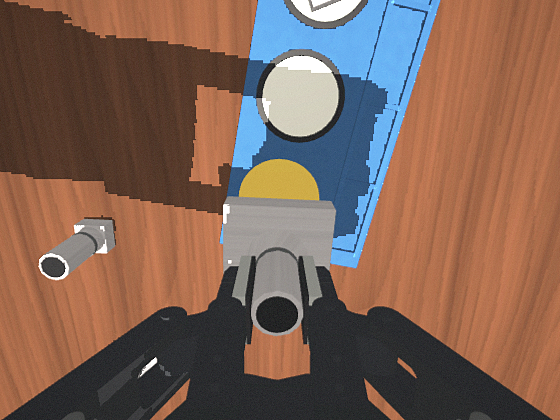

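Run:
```python
from h import *
import pickle
from scipy.optimize import least_squares
im=cv2.imread("pics/w4.png"); c=cam("wrist",pickle.load(open("pics/w4.pkl","rb")))
h,s,v=cv2.split(cv2.cvtColor(im,cv2.COLOR_BGR2HSV)); m=(h>18)&(h<30)&(s>120)&(v>150); m[198:]=0; m[:150]=0
P=np.array([ray(c,(np.flatnonzero(m[y])[i]),y,4)[:2] for y in range(160,196) for i in(0,-1) if m[y].any()])
print(least_squares(lambda x:np.hypot(*(P-x[:2]).T)-34.6,[608,-80],loss="soft_l1").x)
```

```text
[607.9215838  -81.02278854]
```

>>> servo_tool --pt "-1 0.0015 0.05 0 0 0 0" --pt "-1 0.0015 0.08 0 0 0 0" --pt "-1 0.0015 0.085 0 0 0 0"

```text
clock: 9.48
eef_pos: [607.0, -81.1, 44.5]
tcp_rot: [-1.57, 0.004, 0.001]
contact_force: [-0.3, 0.7, -0.2]
opening: 0.249
```

>>> servo_tool --pt "-1 0.0003 0.01 0 0 0 0" --pt "-1 0.0003 0.01 0 0 0 0" --pt "-1 0.0003 0.01 0 0 0 0" --pt "0.2 0.0003 0.01 0 0 0 0" --pt "0.2 0.0003 0.01 0 0 0 0" --pt "0.2 0.0003 0.01 0 0 0 0" --pt "0.2 0.0003 0.01 0 0 0 0" --pt "0.2 0.0003 -0.04 0 0 0 0" --pt "0.2 0.0003 -0.1 0 0 0 0" --pt "0.2 0.0003 -0.115 0 0 0 0"

```text
clock: 10.72
eef_pos: [611.3, -82.0, 165.5]
tcp_rot: [-1.572, -0.006, 0.0]
contact_force: [1.0, -0.6, 0.4]
opening: 0.599
```

>>> servo_tool --pt "0.2 -0.144 0 -0.165 0 0 0" --pt "0.2 -0.144 0 -0.165 0 0 0" --pt "0.2 -0.144 0 -0.165 0 0 0" --pt "0.2 -0.144 0 -0.165 0 0 0" --pt "0.2 -0.144 0 -0.165 0 0 0" --pt "0.2 -0.144 0 -0.165 0 0 0" --pt "0.2 -0.144 0 -0.165 0 0 0"

```text
clock: 11.6
eef_pos: [465.7, -245.9, 161.0]
tcp_rot: [-1.571, 0.0, 0.001]
contact_force: [-0.4, -0.3, 0.2]
opening: 0.601
```

```bash
python3 look.py w5; python3 meas.py w5 65 275 210 |grep bore
```

```text
{'clock': np.float64(11.6), 'eef_pos': array([ 465.692, -245.876,  161.04 ]), 'tcp_rot': array([-1.571e+00,  0.000e+00,  1.000e-03]), 'opening': np.float64(0.601), 'contact_force': array([-0.382, -0.253,  0.215]), 'qpos': array([-0.489,  0.284,  1.909,  0.   ,  0.949, -0.49 ])}
bore [275.2 212.1] 335 [ 464.2 -247.2   65. ]
```

View pics/w5.png

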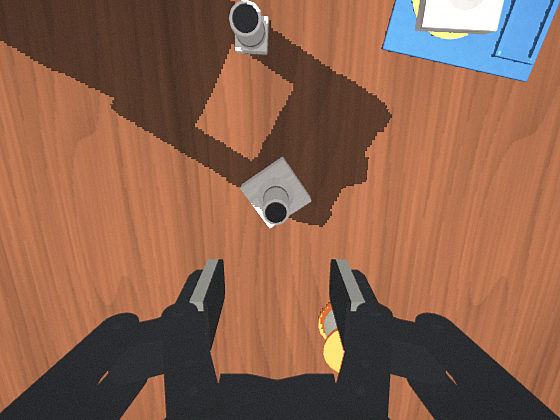

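nozzle_48 has its bore at (275,212), which gives (464.2, −247.2). nozzle_26 is at (246,17), and the spool near (340,330) is well clear.

>>> servo_tool --pt "0.2 -0.0015 0.06 -0.0013 0 0 0" --pt "0.2 -0.0015 0.11 -0.0013 0 0 0" --pt "0.2 -0.0015 0.13 -0.0013 0 0 0" --pt "0.2 -0.0015 0.13 -0.0013 0 0 0" --pt "-1 -0.0015 0.13 -0.0013 0 0 0" --pt "-1 -0.0015 0.13 -0.0013 0 0 0" --pt "-1 -0.0015 0.13 -0.0013 0 0 0" --pt "-1 -0.0015 0.13 -0.0013 0 0 0" --pt "-1 -0.0015 0.13 -0.0013 0 0 0"

```text
clock: 12.78
eef_pos: [464.7, -248.4, 32.6]
tcp_rot: [-1.572, -0.002, 0.0]
contact_force: [2.2, 1.3, 7.2]
opening: 0.246
```

```bash
python3 meas.py w5 65 246 17 |grep bore
```

```text
bore [244.9  17.9] 579 [ 444.7 -114.2   65. ]
```

>>> servo_tool --pt "-1 0 -0.06 0 0 0 0" --pt "-1 0 -0.1 0 0 0 0" --pt "-1 0.16 -0.1 0.25 0 0 0" --pt "-1 0.16 -0.1 0.25 0 0 0" --pt "-1 0.16 -0.1 0.25 0 0 0" --pt "-1 0.16 -0.1 0.25 0 0 0" --pt "-1 0.16 -0.1 0.25 0 0 0" --pt "-1 0.16 -0.1 0.25 0 0 0" --pt "-1 0.16 -0.1 0.25 0 0 0" --pt "-1 0.16 -0.1 0.25 0 0 0" --pt "-1 0.16 -0.1 0.25 0 0 0"

```text
clock: 14.15
eef_pos: [623.1, 1.0, 131.4]
tcp_rot: [-1.571, 0.0, -0.001]
contact_force: [-0.6, -0.3, -0.5]
opening: 0.245
```

```bash
python3 look.py w6; python3 meas.py w6 163.5 277 313|grep bore
```

```text
{'clock': np.float64(14.15), 'eef_pos': array([623.062,   1.007, 131.43 ]), 'tcp_rot': array([-1.571e+00,  0.000e+00, -1.000e-03]), 'opening': np.float64(0.245), 'contact_force': array([-0.561, -0.294, -0.491]), 'qpos': array([-1.000e-03,  4.560e-01,  1.721e+00, -0.000e+00,  9.640e-01,
        0.000e+00])}
bore [276.5 311.7] 1185 [622.6   2.  163.5]
```

View pics/w6.png

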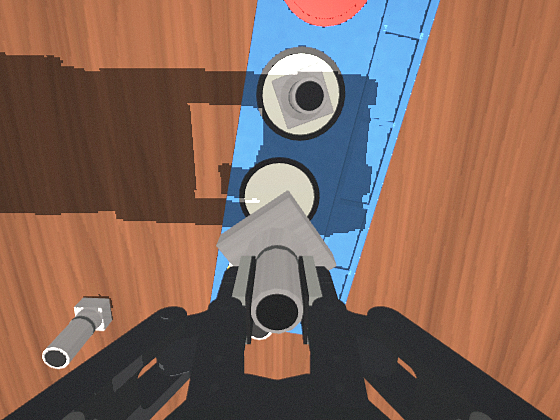

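nozzle_37 looks centred on its mark at (300,93). The held nozzle_48 needs +2 mm in x.

>>> servo_tool --pt "-1 0.002 0.05 0 0 0 0" --pt "-1 0.002 0.085 0 0 0 0" --pt "-1 0.002 0.095 0 0 0 0" --pt "-1 0.002 0.095 0 0 0 0" --pt "-1 0.002 0.095 0 0 0 0" --pt "0.2 0.002 0.095 0 0 0 0" --pt "0.2 0.002 0.095 0 0 0 0" --pt "0.2 0.002 0.095 0 0 0 0" --pt "0.2 0.002 0.095 0 0 0 0" --pt "0.2 0.002 0.05 0 0 0 0" --pt "0.2 0.002 0 0 0 0 0" --pt "0.2 0.002 -0.03 0 0 0 0"

```text
clock: 15.7
eef_pos: [626.4, 2.1, 163.9]
tcp_rot: [-1.571, -0.003, 0.0]
contact_force: [0.1, 0.3, 0.7]
opening: 0.601
```

>>> servo_tool --pt "0.2 -0.18 0 -0.115 0 0 0" --pt "0.2 -0.18 0 -0.115 0 0 0" --pt "0.2 -0.18 0 -0.115 0 0 0" --pt "0.2 -0.18 0 -0.115 0 0 0" --pt "0.2 -0.18 0 -0.115 0 0 0" --pt "0.2 -0.18 0 -0.115 0 0 0" --pt "0.2 -0.18 0 -0.115 0 0 0"

```text
clock: 16.58
eef_pos: [446.6, -112.6, 161.3]
tcp_rot: [-1.571, -0.001, 0.001]
contact_force: [0.5, 0.1, 0.9]
opening: 0.599
```

```bash
python3 look.py w7; python3 meas.py w7 65 274 210 |grep bore
```

```text
{'clock': np.float64(16.575), 'eef_pos': array([ 446.642, -112.593,  161.341]), 'tcp_rot': array([-1.571e+00, -1.000e-03,  1.000e-03]), 'opening': np.float64(0.599), 'contact_force': array([0.504, 0.135, 0.855]), 'qpos': array([-0.25 ,  0.186,  2.042,  0.   ,  0.913, -0.251])}
bore [274.3 211.8] 330 [ 444.5 -113.9   65. ]
```

View pics/w7.png

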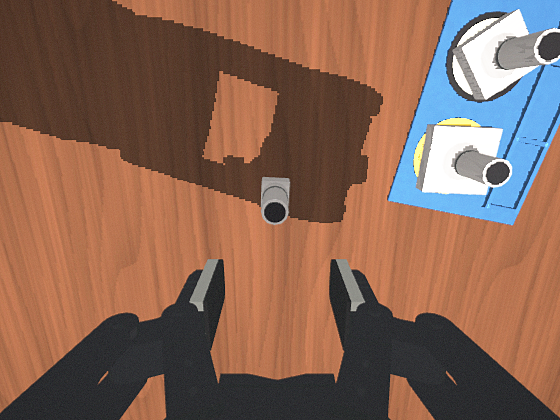

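The picture shows nozzle_26 with its bore at (274,212). nozzle_59 is on yellow with its bore at (497,173), and nozzle_48 is beside it at (548,45).

>>> servo_tool --pt "0.2 -0.002 0.06 -0.0013 0 0 0" --pt "0.2 -0.002 0.11 -0.0013 0 0 0" --pt "0.2 -0.002 0.13 -0.0013 0 0 0" --pt "0.2 -0.002 0.13 -0.0013 0 0 0" --pt "-1 -0.002 0.13 -0.0013 0 0 0" --pt "-1 -0.002 0.13 -0.0013 0 0 0" --pt "-1 -0.002 0.13 -0.0013 0 0 0" --pt "-1 -0.002 0.13 -0.0013 0 0 0" --pt "-1 -0.002 0.13 -0.0013 0 0 0"

```text
clock: 17.75
eef_pos: [444.6, -114.5, 32.4]
tcp_rot: [-1.571, -0.002, 0.0]
contact_force: [0.3, 1.1, 8.1]
opening: 0.245
```

```bash
python3 meas.py w7 69 497 173 547 45 |grep bore
```

```text
bore [497.2 172.7] 362 [608.6 -82.   69. ]
bore [549.6  46.1] 478 [624.8   2.2  69. ]
```

>>> servo_tool --pt "-1 0 -0.06 0 0 0 0" --pt "-1 0 -0.1 0 0 0 0" --pt "-1 0.214 -0.1 0.284 0 0 0" --pt "-1 0.214 -0.1 0.284 0 0 0" --pt "-1 0.214 -0.1 0.284 0 0 0" --pt "-1 0.214 -0.1 0.284 0 0 0" --pt "-1 0.214 -0.1 0.284 0 0 0" --pt "-1 0.214 -0.1 0.284 0 0 0" --pt "-1 0.214 -0.1 0.284 0 0 0" --pt "-1 0.214 -0.1 0.284 0 0 0" --pt "-1 0.214 -0.1 0.284 0 0 0" --pt "-1 0.214 -0.1 0.284 0 0 0"

```text
clock: 19.25
eef_pos: [657.1, 168.8, 131.6]
tcp_rot: [-1.571, 0.0, -0.001]
contact_force: [0.2, -0.2, -1.2]
opening: 0.245
```

```bash
python3 look.py w8; python3 meas.py w8 163.5 277 312|grep bore; python3 marks.py w8|grep red
```

```text
{'clock': np.float64(19.25), 'eef_pos': array([657.109, 168.761, 131.591]), 'tcp_rot': array([-1.571e+00,  0.000e+00, -1.000e-03]), 'opening': np.float64(0.245), 'contact_force': array([ 0.189, -0.202, -1.212]), 'qpos': array([ 0.249,  0.532,  1.591, -0.   ,  1.018,  0.25 ])}
bore [276.5 312.9] 1174 [656.6 169.  163.5]
red [278. 194.] [239, 158, 80, 71, 4475] circle [658.2 170.4  33.7] med res 0.68
```

>>> servo_tool --pt "-1 0.0015 0.05 0.0003 0 0 0" --pt "-1 0.0015 0.085 0.0003 0 0 0" --pt "-1 0.0015 0.095 0.0003 0 0 0" --pt "-1 0.0015 0.095 0.0003 0 0 0" --pt "-1 0.0015 0.095 0.0003 0 0 0" --pt "0.2 0.0015 0.095 0.0003 0 0 0" --pt "0.2 0.0015 0.095 0.0003 0 0 0" --pt "0.2 0.0015 0.095 0.0003 0 0 0" --pt "0.2 0.0015 0.095 0.0003 0 0 0" --pt "0.2 0.0015 0.05 0.0003 0 0 0" --pt "0.2 0.0015 0 0.0003 0 0 0" --pt "0.2 0.0015 -0.06 0.0003 0 0 0"

```text
clock: 20.8
eef_pos: [658.2, 169.9, 191.9]
tcp_rot: [-1.571, 0.002, 0.0]
contact_force: [1.7, 0.8, 0.4]
opening: 0.601
```

>>> servo_tool --pt "0.2 -0.1 -0.12 -0.2 0 0 0" --pt "0.2 -0.1 -0.12 -0.2 0 0 0" --pt "0.2 -0.1 -0.12 -0.2 0 0 0" --pt "0.2 -0.1 -0.12 -0.2 0 0 0" --pt "0.2 -0.1 -0.12 -0.2 0 0 0" --pt "0.2 -0.1 -0.12 -0.2 0 0 0" --pt "0.2 -0.1 -0.12 -0.2 0 0 0" --pt "0.2 -0.1 -0.12 -0.2 0 0 0"

```text
clock: 21.8
eef_pos: [559.1, -29.0, 310.2]
tcp_rot: [-1.571, 0.002, 0.002]
contact_force: [0.1, -0.7, 0.1]
opening: 0.6
```

```bash
python3 look.py w9
python3 - <<'E'
from h import *
import pickle
w=cv2.imread("pics/w9.png"); c=cam("wrist",pickle.load(open("pics/w9.pkl","rb")))
for X in((658.2,169.3),(641.5,85.6),(624.8,2.2),(608,-81)): print("bore px expected",proj(c,np.array([*X,69])).round(0))
E
```

```text
{'clock': np.float64(21.8), 'eef_pos': array([559.06 , -28.973, 310.249]), 'tcp_rot': array([-1.571,  0.002,  0.002]), 'opening': np.float64(0.6), 'contact_force': array([ 0.102, -0.705,  0.051]), 'qpos': array([-0.055,  0.185,  1.681,  0.   ,  1.278, -0.056])}
bore px expected [376. -22.]
bore px expected [353.  68.]
bore px expected [333. 145.]
bore px expected [316. 212.]
```

View pics/w9.png

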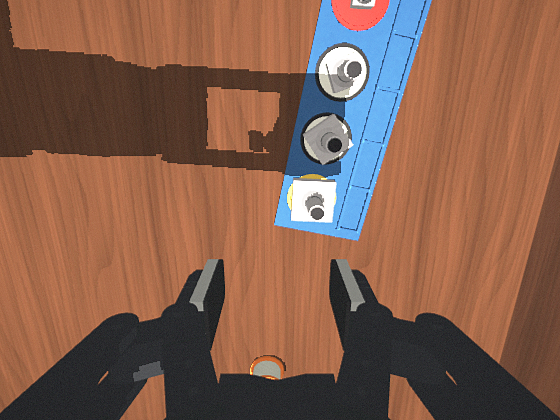

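>>> servo_tool --pt "0.2 0 0 0.11 0 0 0" --pt "0.2 0 0 0.11 0 0 0" --pt "0.2 0 0 0.11 0 0 0" --pt "0.2 0 0 0.11 0 0 0" --pt "0.2 0 0 0.11 0 0 0"

```text
clock: 22.48
eef_pos: [559.0, 79.2, 311.1]
tcp_rot: [-1.571, 0.0, -0.0]
contact_force: [-0.8, -0.0, 0.1]
opening: 0.6
```

```bash
python3 look.py w10
python3 - <<'E'
from h import *
import pickle
w=cv2.imread("pics/w10.png"); c=cam("wrist",pickle.load(open("pics/w10.pkl","rb"))); g=cv2.cvtColor(w,cv2.COLOR_BGR2GRAY)
for X in((658.2,169.3),(641.5,85.6),(624.8,2.2),(608,-81)):
    p=proj(c,np.array([*X,69])); x,y=p.astype(int); t=(g[y-14:y+15,x-14:x+15]<75)
    bs=[(b[1][4],ray(c,*(b[2]+[x-14,y-14]),69).round(1)) for b in blobs(t,30)]
    print("expected",p.round(0),X,bs)
top=r.grab_frame("top")[:,:,::-1]
cv2.imwrite("pics/top9.png",cv2.resize(top[110:280,70:490],(800,324),interpolation=cv2.INTER_CUBIC))
# bystanders: change versus the first picture
a=cv2.imread("pics/top0.png").astype(int); d=abs(a-top.astype(int)).max(2)
print("jar diff",d[195:225,82:118].max(),"spool diff",d[188:225,440:482].max())
E
python3 marks.py w10|grep red
```

```text
{'clock': np.float64(22.475), 'eef_pos': array([558.987,  79.237, 311.109]), 'tcp_rot': array([-1.571,  0.   , -0.   ]), 'opening': np.float64(0.6), 'contact_force': array([-0.813, -0.006,  0.127]), 'qpos': array([ 0.138,  0.191,  1.671, -0.   ,  1.28 ,  0.139])}
expected [366.  91.] (658.2, 169.3) []
expected [346. 166.] (641.5, 85.6) [(np.int32(130), array([641.4,  84.4,  69. ]))]
expected [328. 230.] (624.8, 2.2) []
expected [313. 287.] (608, -81) [(np.int32(74), array([609.3, -81.9,  69. ]))]
jar diff 200 spool diff 62
red [350.  92.] [327, 64, 53, 57, 1715] circle [658.4 169.1  34.3] med res 0.29
```

View pics/w10.png

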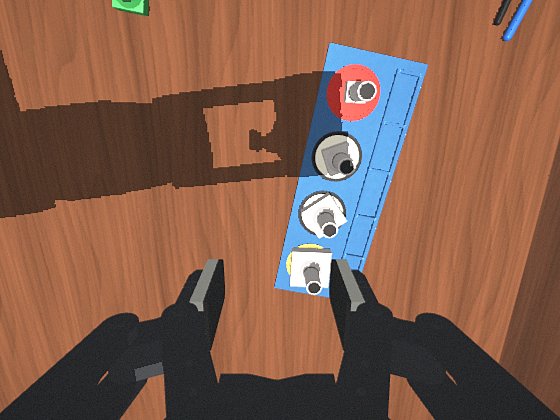

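View pics/top9.png

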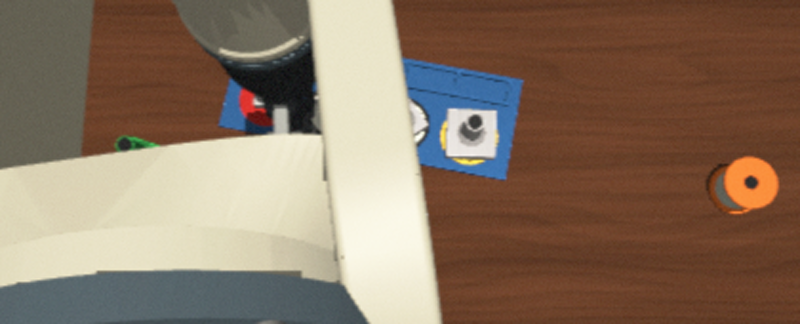

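The last views show all four nozzles upright in order, with bores at (366,91), (346,167), (329,230) and (314,288). Each is within about 1.5 mm of its mark's centre. The spool hasn't moved. The arm hid the jar in this picture, but it never worked low near it.

```bash
python3 -c "
from rig import r
print(r.sign_off())"
```

```text
the job is handed in; nothing more can be done
None
```

The four nozzles stand upright and released on the mat in size order: 26 on red, then 37, 48, and 59 on yellow. I handed the job in at about 22.5 s on the robot's clock.

**Centring:**
- **37, 48 and 59:** their bores measured within about 1.5 mm of the mark centres.
- **26 and 48, last picture:** the bore finder found nothing at these two. I judged them by eye, and both matched the expected pixel positions. The 48 had already measured within 1 mm after it was placed, so only the 26 has no measured figure.

**Bystanders:**
- **Solder spool:** it looks unmoved in the last top view. I had no clean before-and-after number, because the picture difference there was not zero.
- **Flux jar:** it was hidden by the arm in that view, so I did not re-check it. The only pass near it was the first move, made open-handed with the tool about 160 mm or more above the bench.

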